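# Riddle the cloning rings out of the wash basket, then tip out the caps

## Task

The slotted wash basket has come out of the washer with small steel cloning rings lying among the bottle caps. Carry it by its handle to the rectangular tray and rock or shake it, low over the tray, until every ring has dropped through the slots into the tray while the caps stay in the basket; then tip all the caps out over the open end into the round dish, and set the empty basket down (do not drop it) level on its grey mat and let go. The parts are clean: do not touch rings or caps with the gripper or let them fall from high up, and leave the other things on the bench alone.

Things in the scene. Friction and masses are not known exactly. Their poses are not given: they have to be found in the camera images.
- basket: Loose slotted stainless wash basket, 163 mm long (its x), 132 wide (y), 0.36 kg +-25%. Origin: centre of its underside, z up. Walls 44 high, 3 thick, at the back (x = -80) and both sides; the front (x = +83) is an open pouring mouth with no wall. Floor top at z = 12. Parts on the floor begin to slide at a slope of 20 to 28 degrees (friction 0.36 to 0.54).
- basket_handle (a point): Centre of the basket's rigid carrying handle, at x 0, y 0, z 98 mm of the basket, axes as the basket: a grey bar 12 mm thick (x), 18 high (z), 100 long (y), joined at both ends by 6 mm legs to the side walls. Nothing else stands above the walls.
- basket_slots (a point): Middle of the slotted floor, at x -12, y 0, z 12 mm of the basket. Openings at basket x -77 to -47, -27 to 3 and 23 to 53, each split by five 3 mm lengthwise bars into six slots 18.5 mm wide (centred at y +-10.75, +-32.25, +-53.75); between them flat cross strips at x -47 to -27 and 3 to 23, where the rings lie.
- basket_lip (a point): Middle of the edge of the flat pouring lip, at x +83, y 0, z 12 mm of the basket; the lip (x 53 to 83) is flush with the floor. The side walls' feet reach 12 mm below it.
- mat: Fixed thin grey ribbed draining mat, 220 mm (x) by 180 mm (y), 4 mm thick; origin at the centre of its underside. The basket stands on it at the start, within about 20 mm of its centre, x axes within 10 degrees.
- ring_tray: Fixed rectangular stainless tray, open above, 240 mm (x) by 190 mm (y), 40 mm high, walls and floor 3 mm thick (wire-rolled rim to 43 mm); origin at the centre of its underside.
- cap_dish: Fixed round white plastic dish, open above, 200 mm across at the rim, 184 mm at the foot, 50 mm high, wall 4 mm, floor 5 mm thick; origin at the centre of its underside.
- ring1: Loose stainless cloning ring (one of five alike), 15 mm outside, 7 mm bore, 10 mm high, about 11 g; origin at the centre of one end face (the underside at the start), z along its bore. Starts standing flat on a cross strip of the basket's floor.
- ring2: Loose stainless cloning ring (one of five alike), 15 mm outside, 7 mm bore, 10 mm high, about 11 g; origin at the centre of one end face (the underside at the start), z along its bore. Starts standing flat on a cross strip of the basket's floor.
- ring3: Loose stainless cloning ring (one of five alike), 15 mm outside, 7 mm bore, 10 mm high, about 11 g; origin at the centre of one end face (the underside at the start), z along its bore. Starts standing flat on a cross strip of the basket's floor.
- ring4: Loose stainless cloning ring (one of five alike), 15 mm outside, 7 mm bore, 10 mm high, about 11 g; origin at the centre of one end face (the underside at the start), z along its bore. Starts standing flat on a cross strip of the basket's floor.
- ring5: Loose stainless cloning ring (one of five alike), 15 mm outside, 7 mm bore, 10 mm high, about 11 g; origin at the centre of one end face (the underside at the start), z along its bore. Starts standing flat on a cross strip of the basket's floor.
- cap1: Loose white ribbed screw cap (one of three alike), 36 mm across, 24 mm high, about 18 g; origin at the centre of its open end (the underside at the start), z along its axis. Starts flat on the basket's floor, too big for the slots.
- cap2: Loose white ribbed screw cap (one of three alike), 36 mm across, 24 mm high, about 18 g; origin at the centre of its open end (the underside at the start), z along its axis. Starts flat on the basket's floor, too big for the slots.
- cap3: Loose white ribbed screw cap (one of three alike), 36 mm across, 24 mm high, about 18 g; origin at the centre of its open end (the underside at the start), z along its axis. Starts flat on the basket's floor, too big for the slots.
- media_bottle: Bystander: loose glass bottle, 68 mm across, 130 mm high; origin under its centre.
- petri_stack: Bystander: loose stack of three culture dishes, 92 mm across, 46 mm high; origin under its centre.
- marker: Bystander: loose pen, 145 mm long (its x), 13 mm thick, lying on the bench; origin under its middle.
- forceps: Bystander: loose steel forceps, 150 mm long (its x), 5 mm high, lying on the bench; origin under its middle.

How it is judged:
By the outcome, as a careful person would: the job done as asked, in the order asked, and still so for the second after the job is handed in, with the robot touching nothing.
It also fails if it takes over 70 s, if anything falls off the work surface, if the arm or the gripper's body presses on something with over 40 N, if the wrist force passes 120 N, or if a joint passes its speed limit or range.

## Robot

A 6-joint arm with a two-finger parallel gripper is mounted at the origin on the work surface. World frame = base frame: x ahead of the robot, y to its left, z up, the work surface at z = 0. Lengths are in mm, angles in rad, forces in N, time in s.
With the tool pointing down it reaches from about 275 to 825 mm from the base axis. Payload 4.9 kg.
Tool frame: the origin (TCP) lies at the very end of the fingers, on their centre line; the grasp point (between the pads) lies 19 mm behind it; z points along the fingers, y is the direction in which the jaws open and shut (so a half turn about z gives the same grasp; the last joint's range is limited). The gripper opens to 85 mm and grips with 20 to 120 N. Pads are 22 mm wide; open, the fingers measure 114 mm over their backs; the gripper's body (76 mm by 85 mm) begins 54 mm behind the grasp point. The pads swing forward as they close: fully open they stand 13 mm farther back than shut.
Start: joints at [1.011, 0.326, -0.193, 1.052, 0, 1.437], TCP at [227.174, 500.91, 231.281] pointing down, gripper open.
Joint ranges: [-2.65, 2.65], [-0.97, 1.79], [-1.3, 1.35], [-1.93, 2.1], [-1.47, 1.37], [-3.14, 3.14]. Speed limits (rad/s): [2.57, 2.57, 3.14, 3.14, 3.14, 3.14].

## Interface

Orientations are given as [roll, pitch, yaw] about the fixed x, y, z axes, in that order (R = Rz(yaw) Ry(pitch) Rx(roll)).
In Python, from bench import bot, solve_ik, imaging gives the robot as it stands. Calls block until the motion is done:
- bot.move_ptp(position, orientation): joint-space move of the TCP to a pose.
- bot.movel(position, rot=None, max_speed=150, threshold=None): straight line of the TCP; rot=None keeps the orientation; max_speed is the mean speed in mm/s. With threshold (N) it stops when the force on the tool has changed by that much, and returns True; else False.
- bot.move_j(angles): joint-space move.
- bot.grip(opening, effort=None): opening from 0.0 (shut) to 1.0 (fully open); effort is the grip in N (None keeps the last); returns when the fingers have stopped.
- bot.dwell(seconds).
- solve_ik(position, orientation): joint angles nearest the present ones, or None.
- bot.get_state(): the state.
- imaging.capture(name): name is "side" or "top" or "wrist"; returns the picture (480x640x3 uint8, blue, green, red); there is no depth.
- imaging.camera_model(name): a dict with "K" (3x3 intrinsics, pixels), "position" and "rotation" of the camera in the world. Camera axes: x right, y up, looking along -z (the intrinsics and any distortion apply to the point x, -y, -z); pixel columns grow to the right and rows downward; lengths in mm; the calibration is good to about 2 mm. The wrist camera is an equidistant fisheye: a pixel r from the principal point sees the ray r / f radians off the axis. A picture is of the moment at which its call begins: read the wrist's pose just before it. camera_model takes no time and is no camera call; for the wrist camera it gives the pose at the moment of the call.
A pose or a line that the arm cannot do raises bot.IKError and nothing moves.
- bot.sign_off(): hands the job in, once; it reports no verdict.
The state is a dict: "t": time; "qpos": joint angles; "joint_velocities": joint speeds; "effort": joint torques, N m; "tcp_pos": TCP position; "orientation": TCP orientation; "contact_force": force on the tool from outside, world axes, zero at the start; "wrist_torque": the same for the moment, N m; "opening": opening from 0.0 (shut) to 1.0 (fully open).
Only numpy, scipy, OpenCV 4.12 (cv2) and the standard library are available. Lean on these libraries where they do the work, as an engineer would, in place of code of your own. Each camera call takes 0.05 s, during which the arm holds its last target.

## Working session

There is one attempt and no reset: what is moved stays moved. The work goes in short steps, each a Python script; the robot and the scene stay as the last script left them, time stands still between calls to the robot, and variables do not carry over. Pictures are saved under pics/ and viewed, and the job is handed in when it is done.

```bash
ls; mkdir -p pics; python3 - <<'E'
from bench import bot, solve_ik, imaging
import cv2
for n in ("top","side","wrist"):
    im=imaging.capture(n); cv2.imwrite(f"pics/{n}0.png",im)
    m=imaging.camera_model(n); print(n,m)
print(bot.get_state())
E
```

```text
pics
top {'K': array([[547.92144706,   0.        , 324.57018392],
       [  0.        , 547.92144706, 238.95455324],
       [  0.        ,   0.        ,   1.        ]]), 'position': array([4.69033229e+02, 7.73537516e-01, 1.16284998e+03]), 'rotation': array([ 0.10370198, -0.00739564, -1.54192918])}
side {'K': array([[579.33669207,   0.        , 311.8455094 ],
       [  0.        , 579.33669207, 230.33644491],
       [  0.        ,   0.        ,   1.        ]]), 'position': array([485.96700347, 661.20421603, 916.96794027]), 'rotation': array([ 6.86451447e-01,  4.97849221e-04, -2.98814709e+00])}
wrist {'K': array([[371.64829954,   0.        , 320.04205411],
       [  0.        , 371.64829954, 238.82126761],
       [  0.        ,   0.        ,   1.        ]]), 'position': array([149.62603611, 534.5539142 , 373.99466462]), 'rotation': array([-3.33260297e-01,  3.80691062e-04,  1.14370561e+00])}
{'t': 0.15, 'qpos': array([ 1.01078933e+00,  3.26808777e-01, -1.93331389e-01,  1.05201551e+00,
       -8.15208760e-06,  1.43659639e+00]), 'joint_velocities': array([-0.00167562, -0.00195365,  0.0028375 , -0.00084938,  0.00197531,
       -0.00097238]), 'effort': array([ 7.73185002e-04, -4.43703318e+01,  2.62665296e+01,  1.04820676e-02,
       -1.21332046e-04,  2.63734643e-05]), 'tcp_pos': array([226.93739622, 500.51673823, 230.67123783]), 'orientation': array([-3.14024443e+00, -1.73799202e-04,  2.71578548e+00]), 'contact_force': array([ 0.17304484, -0.44023728, -0.21480721]), 'wrist_torque': array([-0.04150623, -0.02622124,  0.0577068 ]), 'opening': 1.0035281082503007}
```

View pics/top0.png

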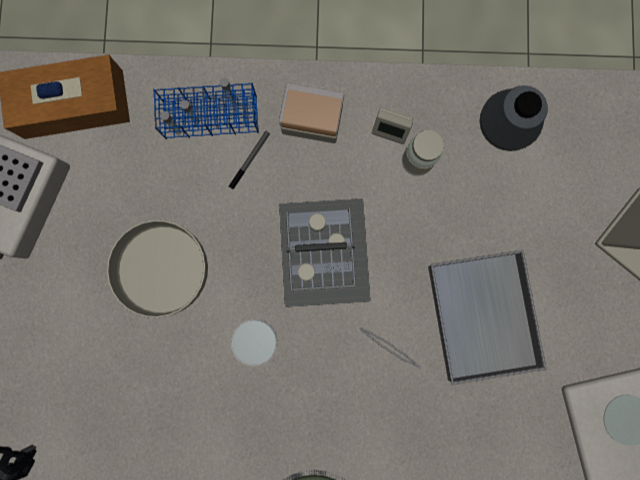

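View pics/side0.png

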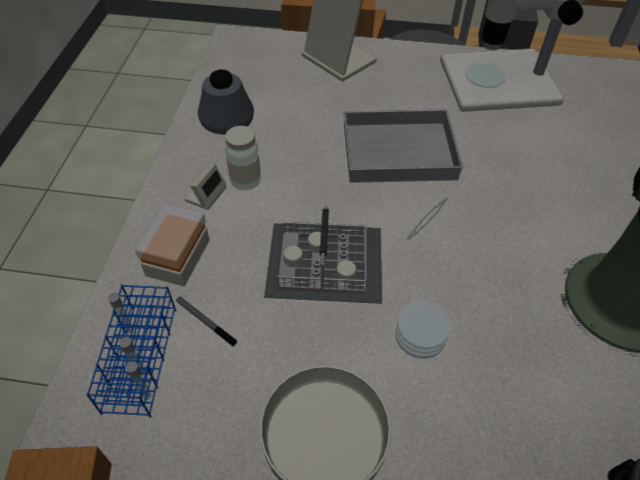

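The top view shows the mat at about (325,252) with the basket on it, lip upward (+x). The tray is at (487,316), the dish at (158,268), the petri stack at (253,342), and the forceps at (390,347). Next I'll measure them.

```bash
cat > h.py <<'E'
import numpy as np, cv2
from scipy.spatial.transform import Rotation as R
def rpy(o): return R.from_euler('xyz',o).as_matrix()
def ray(m,u,v):
    K=m['K']; d=np.array([(u-K[0,2])/K[0,0],-(v-K[1,2])/K[1,1],-1.0])
    d=rpy(m['rotation'])@d; return np.array(m['position']),d/np.linalg.norm(d)
def onplane(m,u,v,z):
    p,d=ray(m,u,v); return p+d*(z-p[2])/d[2]
def proj(m,P):
    P=np.atleast_2d(P).astype(float); c=(P-m['position'])@rpy(m['rotation']); K=m['K']
    return np.c_[K[0,0]*c[:,0]/-c[:,2]+K[0,2],-K[1,1]*c[:,1]/-c[:,2]+K[1,2]]
def tri(ms,uvs):
    A=np.zeros((3,3));b=np.zeros(3)
    for m,(u,v) in zip(ms,uvs):
        p,d=ray(m,u,v);M=np.eye(3)-np.outer(d,d);A+=M;b+=M@p
    return np.linalg.solve(A,b)
E
python3 - <<'E'
import cv2
t=cv2.imread('pics/top0.png');s=cv2.imread('pics/side0.png')
def crop(im,x,y,w,h,k,n): cv2.imwrite(n,cv2.resize(im[y:y+h,x:x+w],None,fx=k,fy=k,interpolation=cv2.INTER_CUBIC))
crop(t,270,190,110,125,4.7,'pics/tb.png'); crop(s,255,200,140,110,5,'pics/sb.png'); crop(t,420,240,140,150,4,'pics/tt.png'); crop(s,335,95,140,100,5,'pics/st.png')
E
python3 - <<'E'
import cv2,numpy as np
from h import *
from bench import imaging
t=cv2.imread('pics/top0.png');hsv=cv2.cvtColor(t,cv2.COLOR_BGR2HSV)
for (u,v) in [(284,205),(487,316),(435,270),(518,255),(158,268),(253,342),(320,247),(345,244),(318,222),(225,320)]: print((u,v),t[v,u],hsv[v,u])
m=imaging.camera_model('top')
# dish: bright
g=cv2.cvtColor(t,cv2.COLOR_BGR2GRAY)
E
```

```text
(284, 205) [75 77 74] [70 10 77]
(487, 316) [116 114 110] [100  13 116]
(435, 270) [127 118 114] [111  26 127]
(518, 255) [40 39 39] [120   6  40]
(158, 268) [128 141 143] [ 26  27 143]
(253, 342) [158 161 153] [ 79  13 161]
(320, 247) [57 57 57] [ 0  0 57]
(345, 244) [44 46 45] [45 11 46]
(318, 222) [136 149 154] [ 22  30 154]
(225, 320) [117 124 128] [ 19  22 128]
```

View pics/tb.png

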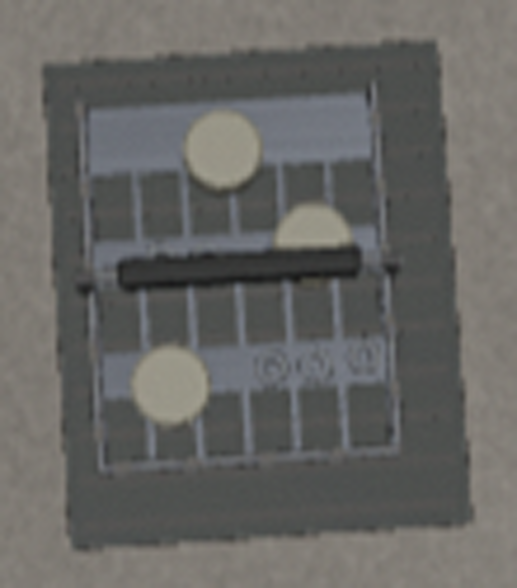

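View pics/sb.png

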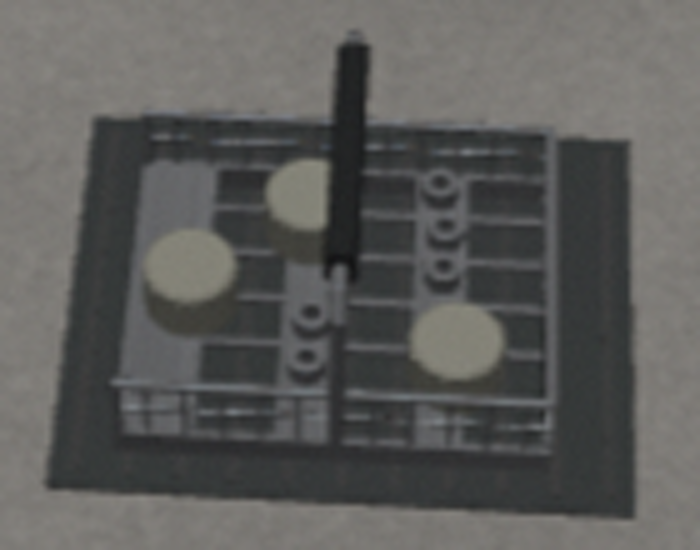

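View pics/tt.png

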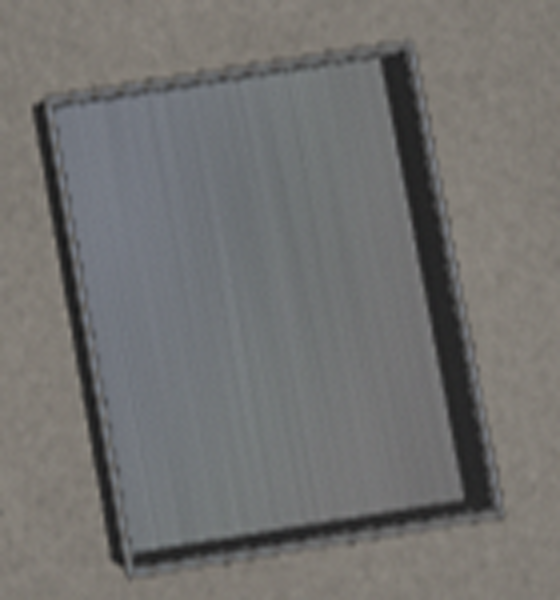

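The crops show the mat corners, the handle ends (120,272)-(358,262) in the 4.7x crop, and the tray rim corners. Three rings stand on the rear strip and two on the front strip. The caps are on the lip edge, the front strip and the rear-left strip.

```bash
python3 - <<'E'
import cv2,numpy as np
from h import *
from bench import imaging
T=imaging.camera_model('top');S=imaging.camera_model('side')
f=lambda p,o,k:((p[0]+.5)/k-.5+o[0],(p[1]+.5)/k-.5+o[1])
tb=lambda *p:f(p,(270,190),4.7); sb=lambda *p:f(p,(255,200),5); tt=lambda *p:f(p,(420,240),4)
r=lambda x:np.round(x,1)
def rect(c,n):
    c=np.array(c);print(n,r(c).tolist(),'ctr',r(c.mean(0)),'sides',r(np.linalg.norm(np.roll(c,-1,0)-c,axis=1)))
M=[onplane(T,*tb(*p),4)[:2] for p in [(45,66),(437,42),(470,523),(72,548)]];rect(M,'mat')
v=(M[0]-M[3])+(M[1]-M[2]);print('mat yaw',np.degrees(np.arctan2(v[1],v[0])))
W=[onplane(T,*tb(*p),44)[:2] for p in [(81,103),(374,85),(398,452),(101,468)]];rect(W,'walls')
v=(W[0]-W[3])+(W[1]-W[2]);print('basket yaw',np.degrees(np.arctan2(v[1],v[0])))
H=[onplane(T,*tb(*p),107)[:2] for p in [(119,268),(358,256)]];print('handle',r(H),r(np.mean(H,0)),np.linalg.norm(H[0]-H[1]))
v=H[0]-H[1];print('yaw from handle',np.degrees(np.arctan2(v[1],v[0]))-90)
# caps / lip check
for p in [(222,150),(312,243),(170,385)]: print('cap',r(onplane(T,*tb(*p),40)))
R_=[onplane(T,*tt(*p),42)[:2] for p in [(45,103),(410,45),(500,514),(130,574)]];rect(R_,'tray')
v=(R_[0]-R_[3])+(R_[1]-R_[2]);print('tray ang',np.degrees(np.arctan2(v[1],v[0])))
# side mat/handle check
print('side mat',[r(onplane(S,*sb(*p),4)[:2]).tolist() for p in [(95,118),(630,140),(633,517),(48,488)]])
print('side handle',[r(onplane(S,*sb(*p),107)[:2]).tolist() for p in [(354,36),(342,262)]])
print('tri far end', r(tri([T,S],[tb(358,256),sb(354,40)])), r(tri([T,S],[tb(119,268),sb(344,262)])))
# dish
for n,m in(('top',T),('side',S)):
    im=cv2.imread(f'pics/{n}0.png');h=cv2.cvtColor(cv2.GaussianBlur(im,(3,3),0),cv2.COLOR_BGR2HSV)
    mk=((h[...,0]>20)&(h[...,0]<34)&(h[...,1]>18)&(h[...,2]>128)).astype('uint8')*255
    mk=cv2.morphologyEx(mk,cv2.MORPH_OPEN,np.ones((3,3)))
    cs,_=cv2.findContours(mk,cv2.RETR_EXTERNAL,cv2.CHAIN_APPROX_NONE)
    for c in sorted(cs,key=cv2.contourArea)[-3:]:print(n,cv2.contourArea(c),cv2.fitEllipse(c),cv2.boundingRect(c))
E
python3 - <<'E'
import cv2
t=cv2.imread('pics/top0.png')
a=cv2.resize(t[215:320,100:215],None,fx=5,fy=5,interpolation=cv2.INTER_CUBIC);cv2.imwrite('pics/td.png',a)
E
```

```text
mat [[662.9, 95.0], [679.3, -83.3], [461.8, -102.8], [445.6, 74.8]] ctr [562.4  -4.1] sides [179.  218.4 178.3 218.3]
mat yaw 5.214703737548547
walls [[640.2, 75.3], [652.1, -53.1], [491.7, -67.4], [481.0, 60.9]] ctr [566.3   3.9] sides [128.9 161.1 128.7 159.8]
basket yaw 5.126068507745665
handle [[562.5  53. ]
 [570.4 -45.2]] [566.4   3.9] 98.5188218914925
yaw from handle 4.579532581585482
cap [621.8  12.9  40. ]
cap [581.9 -27.8  40. ]
cap [517.9  32.4  40. ]
tray [[537.9, -223.5], [573.3, -411.2], [337.6, -454.6], [302.9, -268.2]] ctr [ 437.9 -339.4] sides [191.  239.6 189.6 239.2]
tray ang 10.603406882768619
side mat [[681.5, -84.8], [462.9, -106.6], [447.6, 74.0], [663.8, 94.5]]
side handle [[571.5, -54.7], [561.0, 50.9]]
tri far end [569.9 -44.8 116. ] [561.1  52.9 109.8]
top 808.0 ((191.7940673828125, 27.048246383666992), (29.192564010620117, 41.18663024902344), 91.2079086303711) (172, 13, 38, 28)
top 1900.5 ((378.8672790527344, 29.574234008789062), (34.714866638183594, 100.21002197265625), 96.35623931884766) (332, 9, 89, 39)
top 5489.5 ((161.83871459960938, 269.4165344238281), (82.34282684326172, 84.88436126708984), 46.76618576049805) (120, 228, 84, 84)
side 124.0 ((345.9910888671875, 267.43768310546875), (11.346458435058594, 14.157979965209961), 92.68049621582031) (339, 262, 15, 12)
side 273.0 ((239.65586853027344, 134.84811401367188), (14.979366302490234, 23.468034744262695), 84.39685821533203) (228, 127, 24, 16)
side 6252.0 ((320.0812683105469, 423.6450500488281), (73.79873657226562, 116.7193603515625), 74.15281677246094) (270, 384, 110, 84)
```

View pics/td.png

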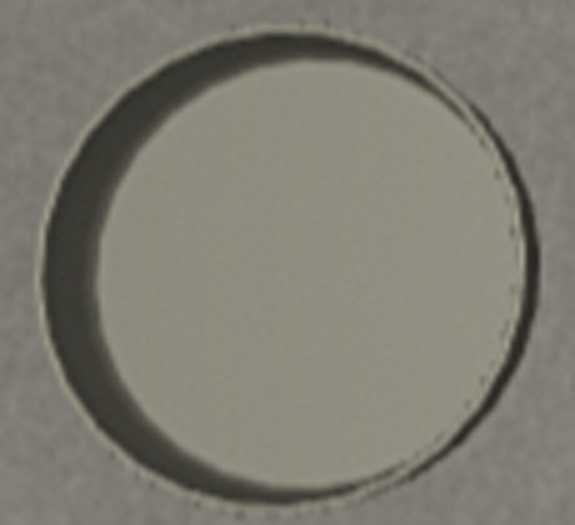

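```bash
cat >> h.py <<'E'
SG=1
def bp(c,yaw,pitch=0,roll=0,sg=None,ref=(0,0,0)):
    """basket frame point ref placed at world c, yaw/pitch/roll deg (pitch+ = mouth down). returns tcp pos, orientation"""
    sg=SG if sg is None else sg
    Rb=R.from_euler('ZYX',[yaw,pitch,roll],degrees=True)
    Rt=Rb*R.from_euler('ZX',[sg*90,180],degrees=True)
    p=np.array(c,float)+Rb.apply(np.array([0,0,79.])-np.array(ref,float))
    return p,Rt.as_euler('xyz')
E
python3 - <<'E'
from h import *
from bench import imaging,solve_ik,bot
T=imaging.camera_model('top');S=imaging.camera_model('side')
r=lambda x:np.round(x,1)
D=onplane(T,156.0,268.2,50);print('dish',r(D),'rimdiam',r(onplane(T,107.9,268,50)-onplane(T,204.7,268,50)), r(onplane(T,156,219.9,50)-onplane(T,156,316.5,50)))
print('side dish check proj',proj(S,[[D[0],D[1],50]]),'petri',r(onplane(T,253,342,46)),'bottle',r(onplane(T,424,147,130)),'rack',r(onplane(T,155,137,60)),r(onplane(T,258,130,60)),'marker',r(onplane(T,232,186,6)),'forc',r(onplane(T,360,328,3)),r(onplane(T,420,366,3)))
D=D[:2]
for sg in(1,-1):
    print('sg',sg)
    def q(n,*a,**k):
        p,o=bp(*a,sg=sg,**k);s=solve_ik(p,o);print(n,r(p),None if s is None else np.round(s,2))
    q('pick',(566.3,3.9,4),5); q('above',(566.3,3.9,120),5)
    for y in(10.6,190.6):
        for pi in(0,-35):
            q(f'tray{y} {pi}',(438,-339,65),y,pi)
        for ro in(-30,30): q(f'tray roll{ro}',(438,-339,80),y,-10,ro)
    for y in(-60,-30,5,30,60,90,120):
        a=np.radians(y);L=D-50*np.array([np.cos(a),np.sin(a)])
        for pi in(0,35,50): q(f'dish{y} {pi}',(*L,46),y,pi,ref=(83,0,0))
E
```

```text
dish [515.4 335.6  50. ] rimdiam [ -5.7 195.6   0. ] [195.5  11.9   0. ]
side dish check proj [[325.80448765 426.5020322 ]] petri [373.2 133.5  46. ] bottle [ 760.9 -190.6  130. ] rack [784.6 351.   60. ] [806.  139.8  60. ] marker [697.7 197.2   6. ] forc [404.8 -83.9   3. ] [ 330.2 -210.5    3. ]
sg 1
pick [566.3   3.9  83. ] [-0.12  0.5  -0.35  0.73  0.    1.36]
above [566.3   3.9 199. ] [-0.12  0.38 -0.2   0.99  0.    1.36]
tray10.6 0 [ 438. -339.  144.] [-0.79  0.41 -0.31  0.85  0.    0.59]
tray10.6 -35 [ 393.5 -347.3  129.7] [-1.21  0.29 -0.72  0.44  0.6   0.21]
tray roll-30 [ 419.1 -302.4  147.4] [-0.63  0.1  -0.92  0.04 -0.24  0.74]
tray roll30 [ 433.6 -380.   147.4] [-1.02  0.77  0.19  1.44  0.32  0.24]
tray190.6 0 [ 438. -339.  144.] [-0.79  0.41 -0.31  0.85  0.   -2.55]
tray190.6 -35 [ 482.5 -330.7  129.7] [-0.53  0.88  0.32  1.5  -0.39 -2.19]
tray roll-30 [ 456.9 -375.6  147.4] [-0.87  0.92  0.47  1.66  0.11 -2.61]
tray roll30 [ 442.4 -298.   147.4] [-0.45  0.3  -0.61  0.46 -0.51 -2.31]
dish-60 0 [448.9 450.8 125. ] [ 0.67  0.57 -0.1   0.91  0.   -2.99]
dish-60 35 [479.  
[... 2692 characters left out ...]
.4 299.2 158.3] [ 0.47  0.88  0.39  1.69 -0.03 -1.62]
dish30 50 [478.3 314.2 160.4] None
dish60 0 [448.9 220.4 125. ] [ 0.31  0.34 -0.48  0.76  0.   -2.31]
dish60 35 [479.  272.6 158.3] [ 0.54  0.84  0.33  1.6  -0.28 -2.  ]
dish60 50 [494.  298.5 160.4] [ 0.59  1.17  0.83  2.05 -0.34 -1.87]
dish90 0 [515.4 202.6 125. ] [ 0.24  0.43 -0.34  0.81  0.   -2.9 ]
dish90 35 [515.4 262.9 158.3] [ 0.59  0.74  0.14  1.35 -0.5  -2.45]
dish90 50 [515.4 292.7 160.4] [ 0.69  0.98  0.44  1.69 -0.63 -2.23]
dish120 0 [581.9 220.4 125. ] [ 0.24  0.54 -0.14  0.89  0.    2.86]
dish120 35 [551.7 272.6 158.3] [ 0.62  0.59 -0.12  0.93 -0.61 -3.02]
dish120 50 [536.8 298.5 160.4] [ 0.76  0.72 -0.02  1.1  -0.84 -2.79]
```

```bash
python3 - <<'E'
from h import *
from bench import imaging,solve_ik,bot
p,o=bp((566.3,3.9,4),5)
bot.move_ptp(p+[0,0,90],o); print(bot.get_state()['t'])
bot.movel(p,max_speed=150); print(bot.get_state()['t'],bot.get_state()['contact_force'])
cv2.imwrite('pics/s1.png',imaging.capture('side')[150:330,200:440].repeat(3,0).repeat(3,1))
E
```

```text
2.3167
3.0667 [ 0.20078322 -0.32262712  1.15914788]
```

View pics/s1.png

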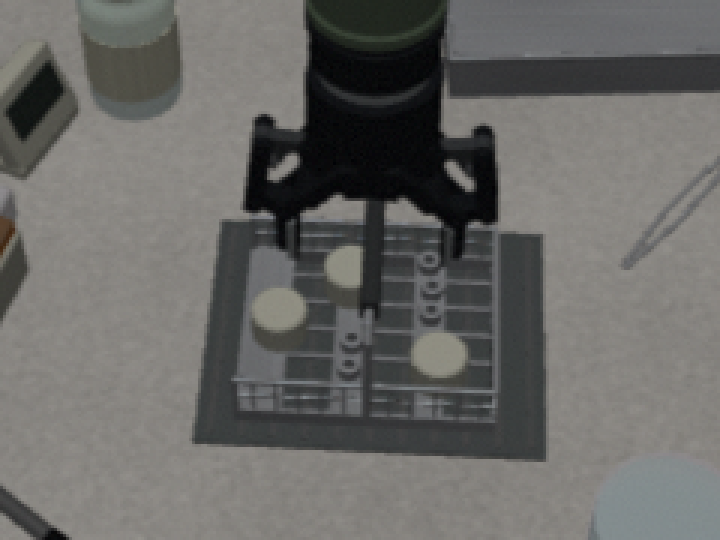

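The fingers straddle the bar, with all three caps and five rings in place. I'll grip, lift and carry to above the tray.

```bash
python3 - <<'E'
from h import *
from bench import imaging,solve_ik,bot
bot.grip(0.0,effort=100); s=bot.get_state(); print(s['t'],s['opening'],s['tcp_pos'],s['contact_force'])
p,o=bp((566.3,3.9,100),5); bot.movel(p,o,max_speed=120); s=bot.get_state();print(s['t'],s['contact_force'],s['wrist_torque'])
p,o=bp((438,-339.4,100),10.6); bot.movel(p,o,max_speed=200);s=bot.get_state();print(s['t'],s['tcp_pos']-p)
for n in('side','top'): cv2.imwrite(f'pics/{n}2.png',imaging.capture(n))
a=cv2.imread('pics/side2.png')[30:230,280:520];b=cv2.imread('pics/top2.png')[220:420,400:600]
cv2.imwrite('pics/c2.png',cv2.resize(np.hstack([a,b]),None,fx=1.8,fy=1.8,interpolation=cv2.INTER_CUBIC))
E
```

```text
3.7917 0.12182353656948995 [566.36251129   3.83139082  83.37268996] [-1.28967695 -0.18603885  4.127563  ]
4.7417 [ 0.27058287 -0.59815936 -4.48397604] [-0.0162135   0.043595   -0.04165562]
6.725 [ 0.24759846  0.81098987 -0.05055432]
```

View pics/c2.png

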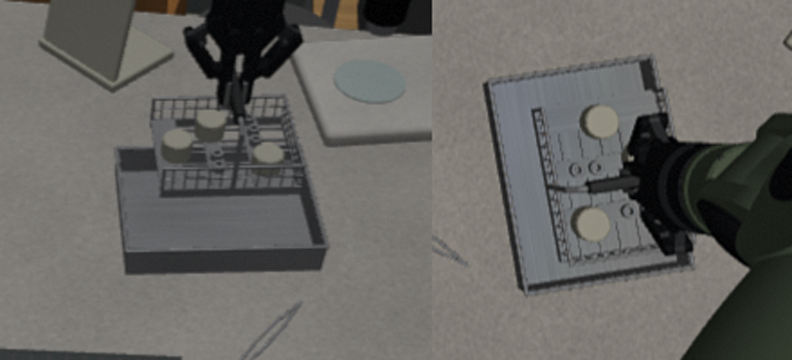

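Basket level over the tray with all parts in. I'll lower it and tilt it mouth-up.

```bash
cat >> h.py <<'E'
TC=(438,-339.4)
def snap(imaging,n):
    S=imaging.capture('side');Tp=imaging.capture('top')
    a=S[30:230,280:520];b=Tp[220:420,400:600]
    cv2.imwrite(f'pics/{n}_s.png',S);cv2.imwrite(f'pics/{n}_t.png',Tp)
    cv2.imwrite(f'pics/{n}.png',cv2.resize(np.hstack([a,b]),None,fx=1.8,fy=1.8,interpolation=cv2.INTER_CUBIC))
E
python3 - <<'E'
from h import *
from bench import imaging,solve_ik,bot
p,o=bp((*TC,68),10.6,-18); bot.movel(p,o,max_speed=70)
print(bot.get_state()['t'])
p,o=bp((*TC,66),10.6,-34); bot.movel(p,o,max_speed=25)
s=bot.get_state();print(s['t'],s['tcp_pos']-p,s['contact_force'])
bot.dwell(0.3)
snap(imaging,'c3')
E
```

```text
7.5917
8.6583 [ 0.42497571 -0.27477387  0.36219796] [ 0.61259742  0.12709386 -3.17754677]
```

View pics/c3.png

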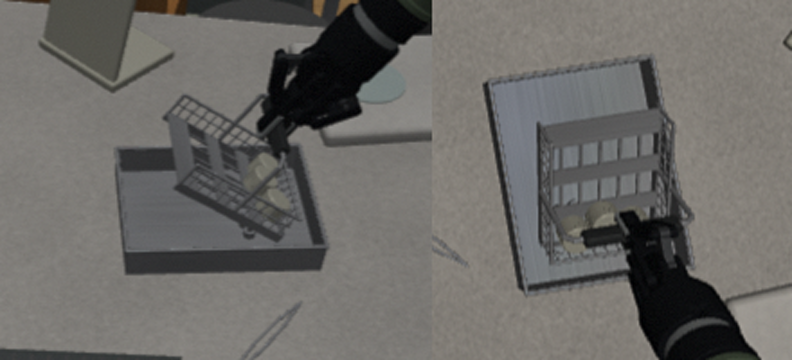

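Everything slid back, and at least one ring is visible in the tray. I'll return to a mild tilt to look.

```bash
python3 - <<'E'
from h import *
from bench import imaging,solve_ik,bot
p,o=bp((*TC,66),10.6,-3); bot.movel(p,o,max_speed=80)
bot.dwell(0.2)
s=bot.get_state();print(s['t'],s['tcp_pos']-p,s['contact_force'])
snap(imaging,'c4')
a=cv2.imread('pics/c4_s.png')[70:190,340:480];cv2.imwrite('pics/c4z.png',cv2.resize(a,None,fx=5,fy=5,interpolation=cv2.INTER_CUBIC))
a=cv2.imread('pics/c4_t.png')[240:390,420:550];cv2.imwrite('pics/c4y.png',cv2.resize(a,None,fx=4,fy=4,interpolation=cv2.INTER_CUBIC))
E
```

```text
9.95 [-1.7408941  -0.10198646 -0.53699426] [ 0.28975937  1.2063199  -2.99715599]
```

View pics/c4z.png

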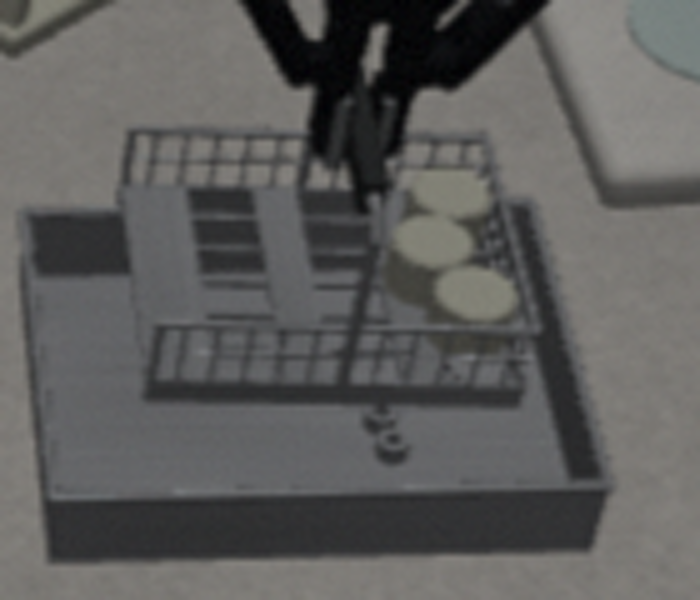

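View pics/c4y.png

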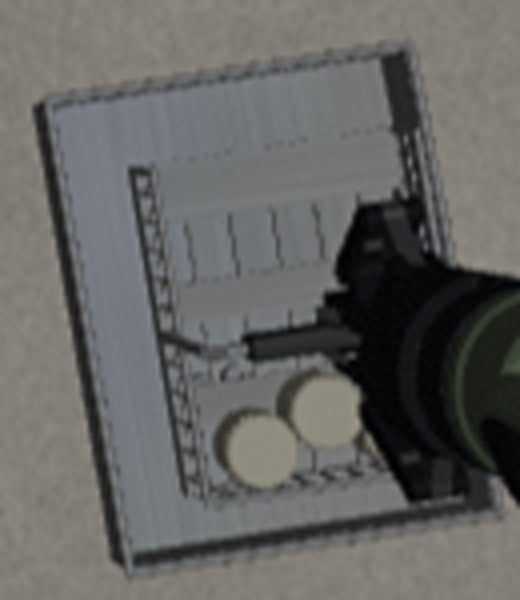

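```bash
python3 - <<'E'
from h import *
from bench import imaging,solve_ik,bot
cv2.imwrite('pics/w4.png',imaging.capture('wrist'))
E
```

```text
(no output)
```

View pics/w4.png

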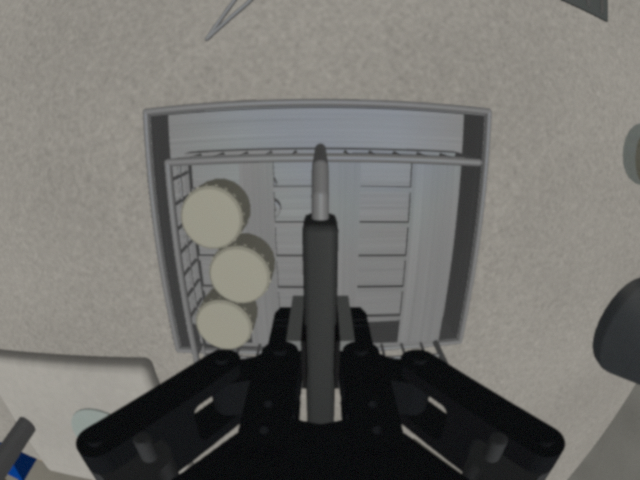

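```bash
python3 - <<'E'
import cv2,numpy as np
a=cv2.imread('pics/c4_s.png')[100:170,405:455];b=cv2.imread('pics/w4.png')[140:360,150:300]
f=lambda i,k:cv2.convertScaleAbs(cv2.resize(i,None,fx=k,fy=k,interpolation=cv2.INTER_CUBIC),alpha=1.8)
a=f(a,560/70);b=f(b,560/220)
cv2.imwrite('pics/z4.png',np.hstack([a[:560],b[:560]]))
E
```

```text
(no output)
```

View pics/z4.png

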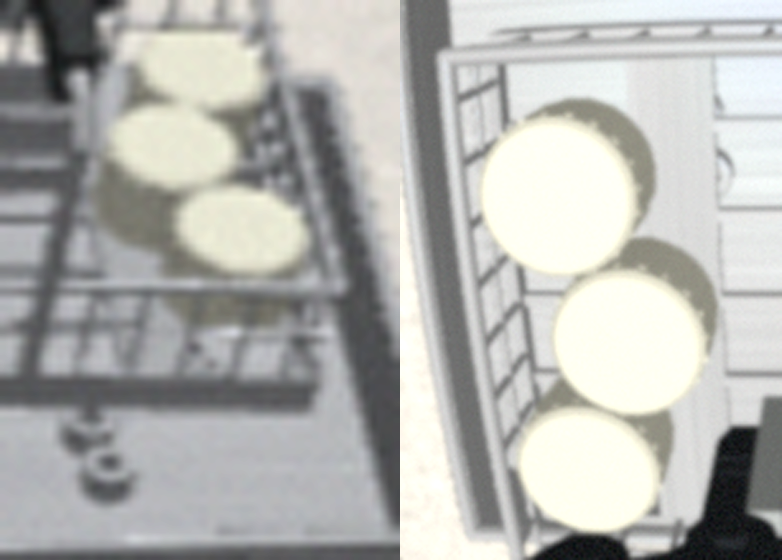

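The two front-strip rings are certainly in the tray, with others possibly hidden by the caps. I'll rock sideways to free anything behind the caps, then look again.

```bash
python3 - <<'E'
from h import *
from bench import imaging,solve_ik,bot
def go(z,pi,ro,v):
    p,o=bp((*TC,z),10.6,pi,ro); bot.movel(p,o,max_speed=v)
go(80,-15,30,60); bot.dwell(.15); print(bot.get_state()['t'])
go(80,-15,-30,90); bot.dwell(.15)
go(68,-34,0,70); bot.dwell(.15)
go(70,-3,0,80); bot.dwell(.2)
s=bot.get_state();print(s['t'],s['contact_force'])
snap(imaging,'c5'); cv2.imwrite('pics/w5.png',imaging.capture('wrist'))
a=cv2.imread('pics/c5_s.png')[80:190,340:480];b=cv2.imread('pics/w5.png')[100:360,140:490]
f=lambda i,k:cv2.convertScaleAbs(cv2.resize(i,None,fx=k,fy=k,interpolation=cv2.INTER_CUBIC),alpha=1.6)
a=f(a,300/110);b=f(b,300/260)
cv2.imwrite('pics/z5.png',cv2.resize(np.hstack([a[:300],b[:300]]),(800,305)))
cv2.imwrite('pics/z5b.png',f(cv2.imread('pics/c5_s.png')[80:190,340:480],5))
E
```

```text
11.1
14.5583 [-0.37203953 -0.24346119 -3.21620827]
```

View pics/z5.png

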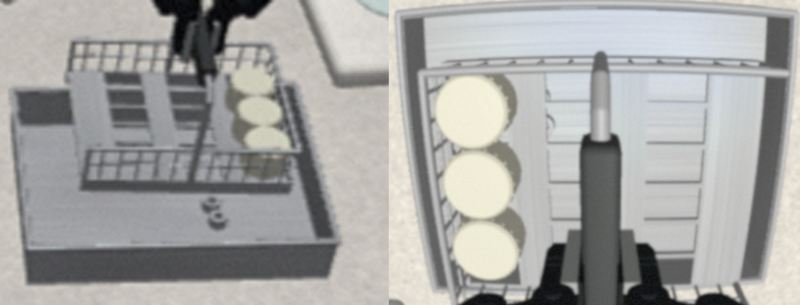

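View pics/z5b.png

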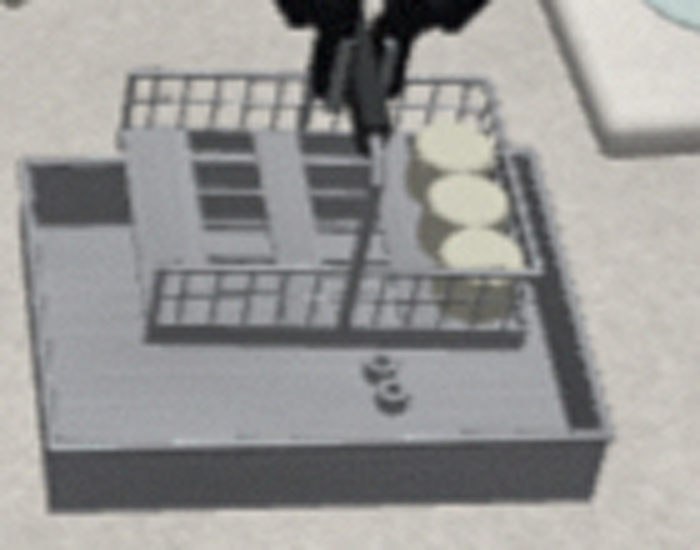

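The caps are now flush along the back wall, and no ring is visible in the basket. I'll lift it straight up to count the rings in the tray.

```bash
python3 - <<'E'
from h import *
from bench import imaging,solve_ik,bot
p,o=bp((*TC,165),10.6,-6); bot.movel(p,o,max_speed=130); bot.dwell(.1)
s=bot.get_state();print(s['t'],s['contact_force'])
snap(imaging,'c6')
f=lambda i,k:cv2.convertScaleAbs(cv2.resize(i,None,fx=k,fy=k,interpolation=cv2.INTER_CUBIC),alpha=1.6)
cv2.imwrite('pics/z6b.png',f(cv2.imread('pics/c6_s.png')[60:190,335:475],4.5))
E
```

```text
15.6833 [ 0.17148885 -0.28410013 -3.17799583]
```

View pics/z6b.png

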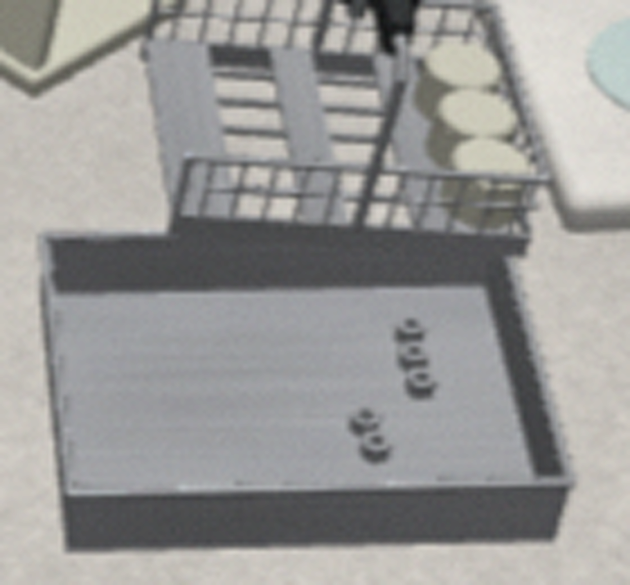

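All five rings lie in the tray and three caps remain in the basket. Next I'll carry it to the dish, with the mouth facing +y.

```bash
python3 - <<'E'
from h import *
from bench import imaging,solve_ik,bot
D=np.array([515.4,335.6]); L=D-[0,50]
p,o=bp((*L,120),90,-6,ref=(83,0,0)); bot.movel(p,o,max_speed=220)
s=bot.get_state();print(s['t'],s['tcp_pos']-p,s['contact_force'])
p,o=bp((*L,52),90,12,ref=(83,0,0)); bot.movel(p,o,max_speed=80)
s=bot.get_state();print(s['t'],s['tcp_pos']-p,s['contact_force'])
a=imaging.capture('side');b=imaging.capture('top');cv2.imwrite('pics/c7_s.png',a);cv2.imwrite('pics/c7_t.png',b)
cv2.imwrite('pics/c7.png',cv2.resize(np.hstack([a[220:480,180:440],b[170:430,90:350]]),None,fx=1.5,fy=1.5))
E
```

```text
18.4083 [ 0.01563933 -0.62188393  0.06889927] [ 0.34999556 -0.50787591 -2.61063172]
19.1917 [ 0.23130726 -0.24383385  0.23131183] [ 0.89212978 -0.16268879 -2.48000659]
```

View pics/c7.png

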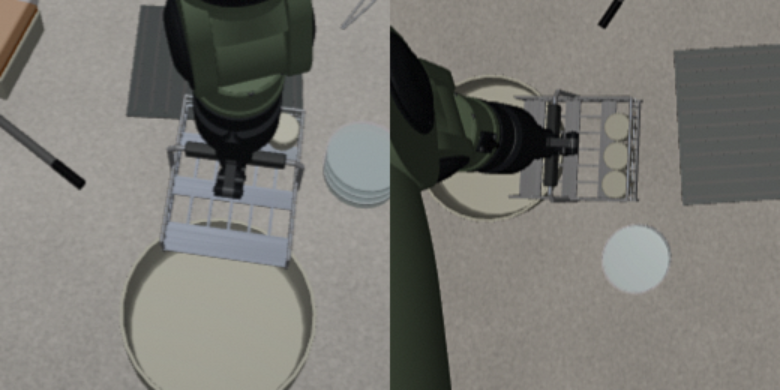

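The lip is just inside the dish and all caps are at the back. Now I'll tilt slowly.

```bash
python3 - <<'E'
from h import *
from bench import imaging,solve_ik,bot
D=np.array([515.4,335.6]); L=D-[0,50]
p,o=bp((*L,48),90,19,ref=(83,0,0)); bot.movel(p,o,max_speed=30)
p,o=bp((*L,46),90,33,ref=(83,0,0)); bot.movel(p,o,max_speed=14)
bot.dwell(.4)
s=bot.get_state();print(s['t'],s['tcp_pos']-p,s['contact_force'])
a=imaging.capture('side');b=imaging.capture('top');cv2.imwrite('pics/c8_s.png',a);cv2.imwrite('pics/c8_t.png',b)
cv2.imwrite('pics/c8.png',cv2.resize(np.hstack([a[220:480,180:440],b[170:430,90:350]]),None,fx=1.5,fy=1.5))
E
```

```text
22.3583 [ 0.00059422 -0.03273255  0.04066544] [ 0.53139708 -0.13723063 -3.01077175]
```

View pics/c8.png

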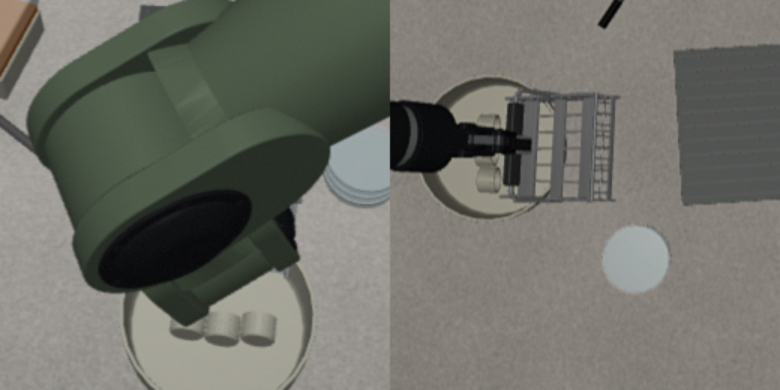

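All three caps are in the dish. I'll lift straight up, level out, and bring the basket over the mat.

```bash
python3 - <<'E'
from h import *
from bench import imaging,solve_ik,bot
D=np.array([515.4,335.6]); L=D-[0,50]
p,o=bp((*L,110),90,33,ref=(83,0,0)); bot.movel(p,o,max_speed=100)
p,o=bp((515,160,120),90,0); bot.movel(p,o,max_speed=120)
p,o=bp((562.4,-4.1,60),5.2); bot.movel(p,o,max_speed=180)
bot.dwell(.1)
s=bot.get_state();print(s['t'],s['tcp_pos']-p,s['contact_force'],s['wrist_torque'],s['opening'])
a=imaging.capture('side');b=imaging.capture('top');cv2.imwrite('pics/c9_s.png',a);cv2.imwrite('pics/c9_t.png',b)
cv2.imwrite('pics/c9.png',cv2.resize(np.hstack([a[180:320,230:410],b[180:320,240:420]]),None,fx=2.2,fy=2.2))
cv2.imwrite('pics/c9d.png',cv2.resize(np.hstack([a[350:480,240:410],b[205:335,90:260]]),None,fx=2.2,fy=2.2))
E
```

```text
25.9833 [0.03010737 0.50019115 0.16972887] [ 0.67400308 -0.06875739 -2.75324431] [0.00704504 0.03267307 0.01605183] 0.12004174873369026
```

View pics/c9.png

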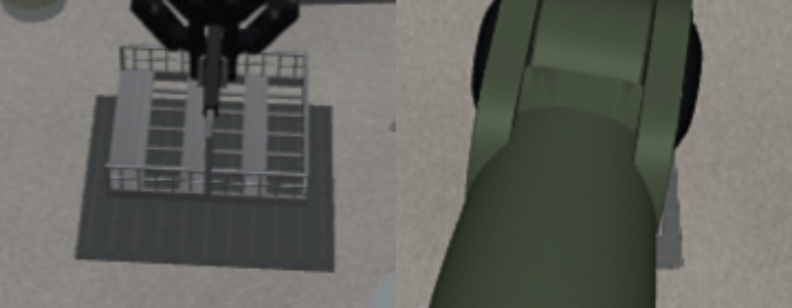

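View pics/c9d.png

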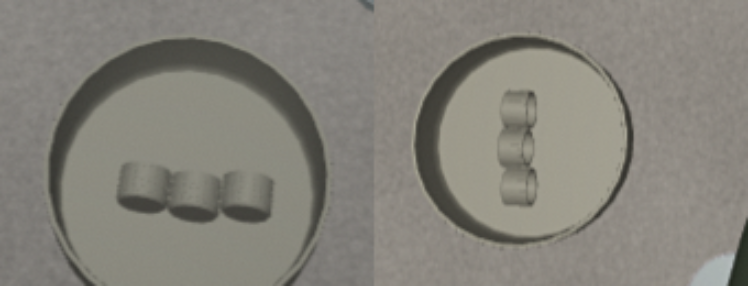

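The basket is empty and level over the mat, with three caps in the dish. I'll lower it gently with a force stop.

```bash
python3 - <<'E'
from h import *
from bench import imaging,solve_ik,bot
p,o=bp((562.4,-4.1,9),5.2); bot.movel(p,o,max_speed=70)
p,o=bp((562.4,-4.1,2.5),5.2); h=bot.movel(p,o,max_speed=8,threshold=2.5)
s=bot.get_state();print(h,s['t'],'basket z',s['tcp_pos'][2]-79,s['contact_force'],s['wrist_torque'])
a=imaging.capture('side');cv2.imwrite('pics/c10.png',cv2.resize(a[180:320,230:410],None,fx=4,fy=4,interpolation=cv2.INTER_CUBIC))
E
```

```text
True 27.5583 basket z 4.322182888844125 [-0.56021949  0.29906352  4.62057599] [ 0.00210553  0.02554687 -0.10295259]
```

View pics/c10.png

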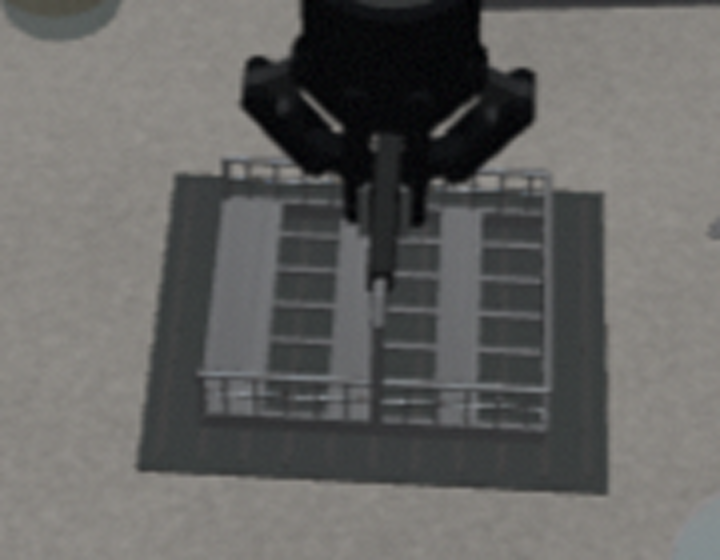

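Standing on the mat at the expected height of 4.3 mm and level. I'll release, retreat and check.

```bash
python3 - <<'E'
from h import *
from bench import imaging,solve_ik,bot
bot.grip(0.5); bot.grip(1.0)
s=bot.get_state();p=s['tcp_pos'];print(s['contact_force'],s['opening'])
bot.movel(p+[0,0,130],max_speed=120)
bot.move_ptp([330,330,300],[3.14159,0,2.5]); bot.dwell(.3)
print(bot.get_state()['t'])
a=imaging.capture('side');b=imaging.capture('top');cv2.imwrite('pics/f_s.png',a);cv2.imwrite('pics/f_t.png',b)
E
```

```text
[ 0.53654889  0.14985913 -0.97785486] 1.0003137976230512
31.5833
```

View pics/f_t.png

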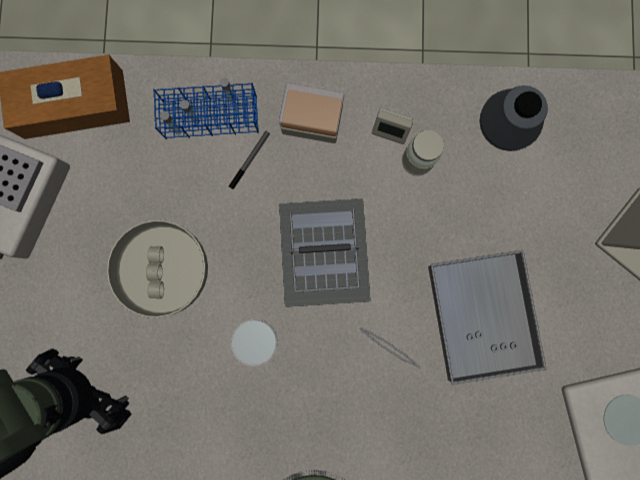

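View pics/f_s.png

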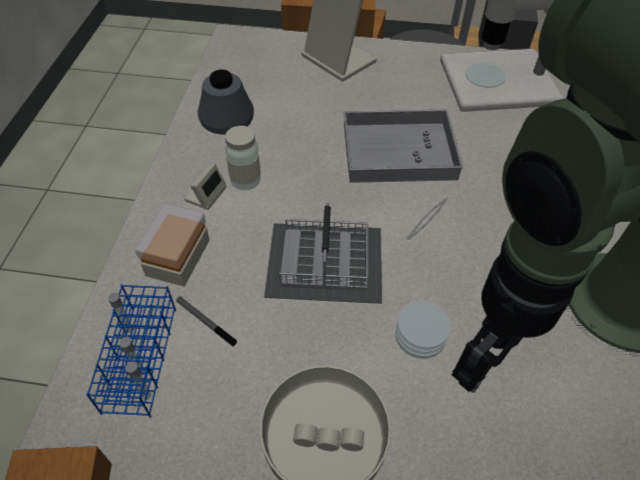

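The final views show five rings in the tray, three caps in the dish at about (155,272), and the empty basket centred on the mat. The other items haven't moved.

```bash
python3 -c "
from bench import bot
bot.sign_off()"
```

```text
the job is handed in; nothing more can be done
```

The job is done and handed in at about 32 s on the robot's clock. All five rings are in the tray, all three caps are in the dish, and the empty basket stands on its mat.

- **Rings:** I carried the basket by its handle into the tray and tilted it mouth-up by 34°. I then rocked it 30° to each side and tilted it back once more. With the basket lifted clear, the side camera showed all five rings in the tray and all three caps still in the basket.
- **Caps:** I poured them slowly over the lip, held at about rim height just inside the dish. All three ended up lying on their sides in the dish.
- **Basket:** I lowered it onto the mat with a force stop. It touched down at 4.3 mm, against the mat's 4 mm thickness, and I released it there.

The last top and side pictures, taken after I let go and moved the arm away, agreed with this. They showed the basket empty and centred on the mat, with the bottle, petri stack, marker and forceps where they started.

No check failed. The vertical force reading drifted by about 1 N during the work, so I went by the pictures to confirm the rings and caps.

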